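# Gauge a round bar and hold it down in the V-block

## Task

Check the round aluminium bar lying on the drop gauge: push the gauge's black button down until the foot rests on the bar, keep it there for a moment, then let the foot spring fully back up. Then draw the bar out from under the foot, lift it off the gauge and seat it in the steel V-block, lying along the V with both ends sticking out about equally, let it settle onto both sloping sides and press it down firmly so that it bears on both, ready for drilling. The program finishes while the gripper is still holding the bar pressed down there (gripping it or bearing on it from above); leave the gauge's foot up and the other things on the bench where they are.

Things in the scene. Friction and masses are not known exactly. Their poses are not given: they have to be found in the camera images.
- bar_center (a point): centre (on the axis, half-way along) of the loose round aluminium bar: diameter 30 mm, length 180 mm, about 0.34 kg. The bar's own x axis is its long axis; it may roll about it. To come off the gauge it must first be drawn about 45 mm along the gauge's +x, raised a few mm, because its other end lies under the foot. At the start it lies along the gauge's x axis, axis 45 mm above the bench, on the gauge's two flat anvils.
- gauge: drop gauge fixed to the bench. Origin at the bench surface midway between its anvils, x along the bar, z up. Grey base plate from x = -140 to +95 mm, 80 mm wide, 12 mm thick. Two steel anvils at x = +-72 mm, 18 mm long, 30 mm high, with 9 mm ridges beside the bar at y = +-17 mm; between the anvils the space under the bar is free down to the plate.
- button_top (a point): centre of the flat top of the gauge's round black button (32 mm across), at x = -72 mm, y = 0 of the gauge, 150 mm above the bench when up. Pushing it straight down lowers the foot.
- gauge_foot (a joint): how far the gauge's foot has been pushed down (m): 0 is up, about 0.015 when it rests on the bar, 0.024 at the stop. The spring takes about 2 N to start it and about 4.5 N at the bar; it returns by itself when let go.
- foot_tip (a point): centre of the underside of the steel disc, 20 mm across, at the foot's lower end, 75 mm above the bench when up (15 mm above the bar). Its rod runs in an arm 26 mm wide, 90 to 106 mm above the bench, from a 112 mm tall post at the gauge's x = -123 mm to x = -57 mm; a thin scale plate on the arm's end stands up to 137 mm.
- vblock: steel V-block fixed to the bench. Origin at the bench surface under its middle, x along the V, z up. Base plate 170 x 90 x 12 mm; two cheeks at x = +-60 mm, 24 mm thick, 72 mm wide, 63 mm high, each with a 90 degree V, 48 mm wide at the top. The 96 mm between the cheeks is free down to the plate, so fingers can hold the bar's middle there.
- seat (a point): where the bar's centre lies when the bar is seated: on the V-block's middle plane, 60 mm above the bench; x along the V. The bar's top is then 75 mm above the bench. A tight grip even 1 mm off centre keeps the bar on one sloping side only: slacken it so that the bar settles, then bear on the bar's top, for instance with closed fingers. A firm push is 10 to 15 N.
- vface_left: the V-block's sloping sides on its +y side (both cheeks); origin and axes as the V-block.
- vface_right: the V-block's sloping sides on its -y side (both cheeks); origin and axes as the V-block.
- oil_jar: bystander, to be left alone: small white jar with a black cap, 42 mm across, 68 mm tall; origin at its underside
- parallel: bystander, to be left alone: plain steel bar block 100 x 22 x 32 mm; origin at its underside
- hammer: bystander, to be left alone: hammer lying flat; origin at its underside
- offcut: bystander, to be left alone: wooden offcut 130 x 60 x 35 mm; origin at its underside
Mind the look-alikes: they are no part of the job. Leave any brown look-alike of the vblock alone.

How it is judged:
On the way, in this order (a step that is already met when the one before it is completed fails the run):
1. the gauge's foot is pushed down and rests on the bar lying on the gauge (value of joint gauge_foot between 0.0125 and 0.0175 m and contact force between gauge_foot_c0 and bar above 0.5 N and distance between bar_center and gauge below 0.06 m), for 0.3 s.
2. the foot has sprung back up (value of joint gauge_foot below 0.002 m), for 0.1 s.
At the end, for the whole second after the job is handed in: The bar is seated in the V (15 mm lengthwise, 2.5 mm sideways and in height, 2 degrees), at rest, pressing each sloping side with over 4 N (more than its weight gives), fingers still on it; the gauge foot is up (horizontal distance between bar_center and seat below 0.0155 m and x of bar_center in the frame of seat between -0.015 and 0.015 m and y of bar_center in the frame of seat between -0.0025 and 0.0025 m and z of bar_center in the frame of seat between -0.003 and 0.0025 m and angle between the x axis of bar and the x axis of vblock, either way round below 0.035 rad and contact force between bar and vface_left above 4 N and contact force between bar and vface_right above 4 N and contact force between the fingers and bar above 2 N and linear speed of bar below 0.02 m/s and value of joint gauge_foot below 0.002 m); the arm keeps its last pose, push and grip.
It fails at once if a bystander was shifted by more than 20 mm (distance of any of oil_jar, parallel, hammer, offcut from where it was at the start of the episode above 0.02 m).
It also fails if it takes over 59 s, if anything falls off the work surface, if the arm or the gripper's body presses on something with over 40 N, if the wrist force passes 120 N, or if a joint passes its speed limit or range.

## Robot

A 6-joint arm with a two-finger parallel gripper is mounted at the origin on the work surface. World frame = base frame: x ahead of the robot, y to its left, z up, the work surface at z = 0. Lengths are in m, angles in rad, forces in N, time in s.
With the tool pointing down it reaches from about 0.275 to 0.75 m from the base axis. Payload 10.2 kg.
Tool frame: the origin (TCP) lies on the front face of the gripper's body, between the roots of the fingers; the fingertips stand 64 mm ahead of it and the grasp point (between the pads) lies 45 mm ahead of it (robot.tcp_to_tips is the z of the fingertips in the tool frame, in m); z points along the fingers, y is the direction in which the jaws open and shut (so a half turn about z gives the same grasp; the last joint's range is limited). The gripper opens to 88 mm and grips with 3 to 60 N. Pads are 18 mm wide; open, the fingers measure 123 mm over their backs; the gripper's body (75 mm by 187 mm) begins 45 mm behind the grasp point.
Start: joints at [0.919, 0.313, 1.498, -0, 1.331, -0.223], TCP at [0.218, 0.477, 0.303] pointing down, gripper open.
Joint ranges: [-2.94, 2.94], [-0.97, 2.17], [0.19, 2.56], [-1.23, 4.37], [0.02, 3.11], [-2.88, 2.88]. Speed limits (rad/s): [2.39, 2.39, 3.01, 3.14, 3.14, 3.14].

## Interface

Orientations are given as [roll, pitch, yaw] about the fixed x, y, z axes, in that order (R = Rz(yaw) Ry(pitch) Rx(roll)).
In Python, from rig import robot gives the robot as it stands.
- The arm moves only by the shell command python3 -m handwheel 'ROWS' [FORCE]. ROWS is JSON, one flat list of numbers, 5 for each row, row after row: the shift along the tool's x, y, z in mm, then the turn about the tool's z in rad, then the opening, from -1 (shut) to 1 (fully open), so that 0 is half open. In form: [dx, dy, dz, twist, hand, dx, dy, dz, twist, hand, ...]. A call has 1 to 12 rows; each row shifts and turns the pose as measured when the row begins, along the tool's axes as they then stand; what a row does not reach is not made up. A row lasts 1/12 s, in which the tool goes at most 41.7 mm and 7.16 degrees, less where a joint would pass 70% of its speed; a pose out of reach is approached as far as the arm can. A call is refused whole if a number of a shift passes 41.7 or a number of a turn 0.125, either way. A call with a gripper value outside its range is refused whole. The fingers move at their own pace and stop on an object; FORCE is the grip in N (left out, the last holds). Time passes only in rows, so rows that do not move let the fingers close. It gives the time, the measured TCP pose, the force and the opening at its end, in the units of the state.
- robot.observe(): the state, without advancing time (a new reading comes with each control period).
- robot.camera(name): name is "side" or "top" or "wrist"; returns (picture, depth): 400x640x3 uint8, red, green, blue; 400x640 float32, m along the optical axis (not along the pixel's ray), 0 where there is no reading.
- robot.camera_info(name): a dict with "fx", "fy", "cx", "cy" (pixels), "extrinsics" (4x4, takes a point from camera to world coordinates). Camera axes: x right, y down, z forward; pixel columns grow to the right and rows downward; lengths in m; the calibration is good to about 2 mm. A picture is of the moment at which its call begins: read the wrist's pose just before it. camera_info takes no time and is no camera call; for the wrist camera it gives the pose at the moment of the call.
- robot.sign_off(): hands the job in, once; it reports no verdict.
The state is a dict: "time": time; "joint_pos": joint angles; "dq": joint speeds; "joint_torque": joint torques, N m; "position": TCP position; "tool_rot": TCP orientation; "wrist_force": force on the tool from outside, world axes, zero at the start; "moment": the same for the moment, N m; "gripper_width": finger opening in m.
Only numpy, scipy, OpenCV 4.12 (cv2) and the standard library are available. Lean on these libraries where they do the work, as an engineer would, in place of code of your own. Each camera call takes 0.05 s, during which the arm holds its last target.

## Working session

There is one attempt and no reset: what is moved stays moved. The work goes in short steps, Python scripts to look and compute and a shell command to move; the robot and the scene stay as the last step left them, time stands still between calls to the robot, and variables do not carry over. Pictures are saved under pics/ and viewed, and the job is handed in when it is done.

```bash
ls; mkdir -p pics
python3 - <<'E'
from rig import robot
import cv2,numpy as np
s=robot.observe()
for k in s: print(k,np.round(s[k],3))
for n in("side","top"):
    im,d=robot.camera(n); cv2.imwrite(f"pics/{n}0.png",im[:,:,::-1]); np.savez(f"pics/{n}0.npz",im=im,d=d,**{k:np.array(v) for k,v in robot.camera_info(n).items()})
    ci=robot.camera_info(n);print(n,ci["fx"],ci["cx"],ci["cy"],np.round(ci["extrinsics"],3))
E
```

```text
pics
time 0.0
joint_pos [ 0.919  0.313  1.498 -0.     1.331 -0.223]
dq [-0.    -0.    -0.001 -0.001 -0.001 -0.001]
joint_torque [-0.0000e+00 -4.0222e+01 -2.5226e+01  6.9000e-02  3.5000e-02 -0.0000e+00]
position [0.218 0.477 0.302]
tool_rot [-3.14  -0.     2.713]
wrist_force [ 0.576  0.23  -0.992]
moment [-0.016 -0.029 -0.007]
gripper_width 0.088
side 439.05772005944067 320.9664985906836 200.5542717486805 [[ 0.875 -0.248  0.415 -0.06 ]
 [-0.484 -0.475  0.735 -0.964]
 [ 0.015 -0.844 -0.536  0.841]
 [ 0.     0.     0.     1.   ]]
top 477.9903248257147 325.53264934070506 199.11290053479146 [[ 0.03  -0.993  0.116  0.306]
 [-1.    -0.031 -0.005  0.012]
 [ 0.009 -0.116 -0.993  1.552]
 [ 0.     0.     0.     1.   ]]
```

View pics/top0.png

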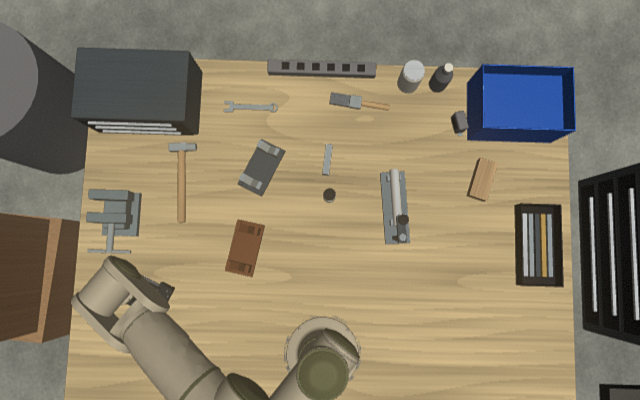

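View pics/side0.png

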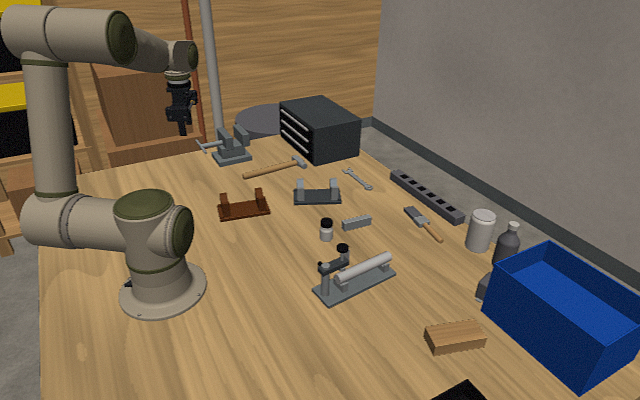

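Top view candidates:
- **V-block:** the grey one at (262,167). The brown look-alike is at (245,248) and a grey vise is at (112,215).
- **Bar:** the light rod on the gauge at (396,200). The parallel at (327,160) is another steel bar.
- **Button:** the black disc at (402,221) on the gauge. The black jar cap at (329,195) looks similar.

Next I'll take close crops and a point cloud.

```bash
cat > h.py <<'E'
import numpy as np,cv2
def load(n):
    z=np.load(f"pics/{n}.npz"); return z
def cloud(z):
    d=z["d"];v,u=np.mgrid[:d.shape[0],:d.shape[1]]
    p=np.stack([(u-z["cx"])/z["fx"]*d,(v-z["cy"])/z["fy"]*d,d,np.ones_like(d)],-1)
    P=(p@z["extrinsics"].T)[...,:3]; P[d==0]=np.nan
    return P
def pix(z,X):
    E=np.linalg.inv(z["extrinsics"]);c=E[:3,:3]@X+E[:3,3]
    return c[0]/c[2]*z["fx"]+z["cx"],c[1]/c[2]*z["fy"]+z["cy"]
E
python3 - <<'E'
from h import *
z=load("top0");P=cloud(z);im=z["im"]
a=cv2.resize(im[130:205,225:305],None,fx=5,fy=5,interpolation=2)
b=cv2.resize(im[155:255,365:425],None,fx=4,fy=4,interpolation=2)
c=np.zeros((400,a.shape[1]+b.shape[1],3),np.uint8);c[:a.shape[0],:a.shape[1]]=a;c[:,a.shape[1]:]=b
cv2.imwrite("pics/crop0.png",c[:,:,::-1])
def reg(u0,u1,v0,v1,h0,h1,t):
    Q=P[v0:v1,u0:u1].reshape(-1,3);m=(Q[:,2]>h0)&(Q[:,2]<h1);Q=Q[m]
    if len(Q)<5: print(t,len(Q));return
    r=cv2.minAreaRect((Q[:,:2]*1000).astype(np.float32))
    print(t,len(Q),"mean",Q.mean(0).round(4),"minrect",[np.round(x,1) for x in r],"zmed",np.median(Q[:,2]).round(4))
reg(365,425,155,255,0.005,0.02,"gauge plate")
reg(365,425,155,255,0.05,0.07,"bar top")
reg(365,425,155,255,0.14,0.16,"button")
reg(365,425,155,255,0.09,0.12,"arm")
reg(225,305,130,205,0.006,0.02,"vb plate")
reg(225,305,130,205,0.045,0.08,"vb cheeks")
reg(225,305,130,205,0.006,0.08,"vb all")
reg(225,272,210,285,0.045,0.08,"brown cheeks")
reg(315,345,180,210,0.03,0.08,"jar");reg(318,338,138,180,0.02,0.05,"parallel")
reg(160,205,135,230,0.006,0.06,"hammer")
reg(465,500,150,205,0.02,0.05,"offcut")
print("table",np.nanmedian(P[280:300,450:500,2]))
E
```

```text
gauge plate 1088 mean [ 0.4676 -0.2157  0.0103] minrect [array([ 476.7, -220.9]), array([322.8, 194.8]), np.float64(0.4)] zmed 0.0099
bar top 391 mean [ 0.5041 -0.217   0.0566] minrect [array([ 471.6, -220.6]), array([225.4,  28.8]), np.float64(4.6)] zmed 0.0565
button 90 mean [ 0.4167 -0.2258  0.1484] minrect [array([ 416.5, -225.7]), array([29.8, 26.9]), np.float64(89.7)] zmed 0.149
arm 213 mean [ 0.3798 -0.225   0.1048] minrect [array([ 390.2, -223.3]), array([42.4, 83.7]), np.float64(88.3)] zmed 0.1051
vb plate 964 mean [0.5803 0.2168 0.011 ] minrect [array([586.2, 206.8]), array([244.4, 260.4]), np.float64(1.8)] zmed 0.0106
vb cheeks 300 mean [0.5833 0.2181 0.0565] minrect [array([584.1, 217.5]), array([ 72.8, 144. ]), np.float64(65.1)] zmed 0.0573
vb all 1394 mean [0.5812 0.2165 0.0231] minrect [array([586.2, 206.8]), array([244.4, 260.4]), np.float64(1.8)] zmed 0.0128
brown cheeks 303 mean [0.3201 0.2588 0.0569] minrect [array([320.6, 258.1]), array([ 72.6, 143.6]), np.float64(78.8)] zmed 0.0582
jar 140 mean [ 0.4933 -0.007   0.0621] minrect [array([494.2,  -7.4]), array([35.5, 38.4]), np.float64(1.4)] zmed 0.0661
parallel 207 mean [0.6141 0.0025 0.0304] minrect [array([613.7,   2.5]), array([21.8, 99.6]), np.float64(84.7)] zmed 0.0304
hammer 900 mean [0.5454 0.4718 0.0202] minrect [array([531.4, 468.2]), array([310.4, 142.8]), np.float64(5.8)] zmed 0.0212
offcut 787 mean [ 0.5637 -0.5011  0.0331] minrect [array([ 564.6, -502.6]), array([ 62.1, 131.7]), np.float64(73.2)] zmed 0.0333
table -0.001189327445696331
```

View pics/crop0.png

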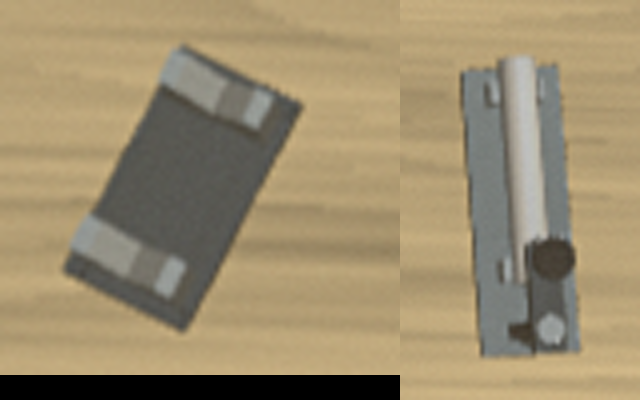

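The crop confirms it: the grey V-block has two light cheeks at its ends, and the bar lies on the gauge's grey plate with the black button at its lower end. Next I'll refine the axes.

Run:
```python
from h import *
z=load("top0");P=cloud(z);im=z["im"]
Q=P[155:255,365:425].reshape(-1,3)
b=Q[(Q[:,2]>.05)&(Q[:,2]<.066)&(Q[:,0]>.445)]
t=b
xs=np.arange(.45,.6,.01);L=[]
for x in xs:
    q=t[abs(t[:,0]-x)<.005]
    if len(q)>3: L.append((x,(q[:,1].min()+q[:,1].max())/2,q[:,1].max()-q[:,1].min(),q[:,2].max()))
L=np.array(L);print(L.round(4));k=np.polyfit(L[:,0],L[:,1],1);print("bar slope",k,np.degrees(np.arctan(k[0])),"xmax",b[:,0].max(), "plane 0.4167->",np.polyval(k,.4167))
pl=Q[(Q[:,2]>.007)&(Q[:,2]<.014)]
# drop outliers: connected
m=((P[...,2]>.0055)&(P[...,2]<.02)).astype(np.uint8)
for (u0,u1,v0,v1) in((365,425,155,255),(225,305,130,205)):
    mm=np.zeros_like(m);mm[v0:v1,u0:u1]=m[v0:v1,u0:u1]
    mm=cv2.morphologyEx(mm,cv2.MORPH_OPEN,np.ones((3,3)))
    n,l,st,_=cv2.connectedComponentsWithStats(mm);i=1+st[1:,4].argmax()
    q=P[l==i];print(len(q),[np.round(x,1) for x in cv2.minAreaRect((q[:,:2]*1000).astype(np.float32))],q[:,2].mean())
# colour plates: hull of non wood
hsv=cv2.cvtColor(im,cv2.COLOR_RGB2HSV)
for (u0,u1,v0,v1) in((370,420,160,250),(230,300,132,203)):
    mm=np.zeros(m.shape,np.uint8);mm[v0:v1,u0:u1]=(hsv[v0:v1,u0:u1,1]<70)*255
    n,l,st,_=cv2.connectedComponentsWithStats(mm);i=1+st[1:,4].argmax()
    print(st[i],cv2.minAreaRect(np.argwhere(l==i)[:,::-1].astype(np.float32)))
```

```text
[[ 0.45   -0.2231  0.0256  0.0607]
 [ 0.46   -0.2212  0.0275  0.0631]
 [ 0.47   -0.2196  0.025   0.0619]
 [ 0.48   -0.2192  0.0248  0.0641]
 [ 0.49   -0.219   0.0259  0.062 ]
 [ 0.5    -0.2179  0.0288  0.0648]
 [ 0.51   -0.2177  0.0288  0.0659]
 [ 0.52   -0.2163  0.0228  0.0639]
 [ 0.53   -0.2156  0.0261  0.0648]
 [ 0.54   -0.2147  0.0255  0.064 ]
 [ 0.55   -0.2129  0.0222  0.063 ]
 [ 0.56   -0.2119  0.026   0.0617]
 [ 0.57   -0.2118  0.026   0.063 ]
 [ 0.58   -0.2118  0.0262  0.0633]]
bar slope [ 0.08635982 -0.2611092 ] 4.935807034691612 xmax 0.5841547010192719 plane 0.4167-> -0.22512306821034905
574 [array([ 462.9, -201.3]), array([232.5,  39.9]), np.float64(5.3)] 0.011090276672752199
664 [array([567.9, 224.7]), array([ 88.9, 134.4]), np.float64(66.7)] 0.011084590587296881
[ 380  168   30   77 1792] ((394.55877685546875, 205.7647247314453), (75.23927307128906, 24.772972106933594), 85.60128784179688)
[ 238  139   47   57 1416] ((260.4175109863281, 166.69711303710938), (28.56838035583496, 51.387596130371094), 27.474430084228516)
```

```bash
cat > plan.py <<'E'
import sys,numpy as np
from scipy.spatial.transform import Rotation as R
from rig import robot
# plan.py x y z yaw n : work out the shifts per row
x,y,z,yaw,n=map(float,sys.argv[1:6]);n=int(n)
s=robot.observe();p=np.array(s["position"]);r=R.from_euler("xyz",s["tool_rot"])
y0=s["tool_rot"][2];tw=-(yaw-y0)
if len(sys.argv)<7: tw=(tw+np.pi)%(2*np.pi)-np.pi
d=np.array([x,y,z])-p
print("at",p.round(4),"rot",np.round(s["tool_rot"],3),"d",(d*1000).round(1),"twist",round(tw,3))
for i in range(n):
    v=r.inv().apply(d/n)*1000; print(*v.round(1),round(tw/n,3)); r=r*R.from_euler("z",tw/n)
E
python3 plan.py 0.4167 -0.2256 0.26 0.086 24
```

```text
at [0.2182 0.4774 0.3022] rot [-3.141 -0.     2.713] d [ 198.5 -703.   -42.2] twist 2.627
-19.7 -23.2 1.8 0.109
-22.1 -20.9 1.8 0.109
-24.3 -18.4 1.8 0.109
-26.1 -15.6 1.8 0.109
-27.7 -12.7 1.8 0.109
-28.9 -9.6 1.8 0.109
-29.8 -6.3 1.8 0.109
-30.3 -3.1 1.8 0.109
-30.4 0.3 1.8 0.109
-30.2 3.6 1.8 0.109
-29.6 6.9 1.8 0.109
-28.7 10.1 1.8 0.109
-27.4 13.1 1.8 0.109
-25.8 16.1 1.8 0.109
-23.9 18.8 1.8 0.109
-21.7 21.3 1.8 0.109
-19.3 23.5 1.8 0.109
-16.6 25.5 1.8 0.109
-13.7 27.2 1.8 0.109
-10.7 28.5 1.8 0.109
-7.5 29.5 1.8 0.109
-4.2 30.1 1.8 0.109
-0.9 30.4 1.8 0.109
2.4 30.3 1.8 0.109
```

```bash
python3 -m handwheel '[-20,-23,0,0.11,-1, -22,-21,0,0.11,-1, -24,-18,0,0.11,-1, -26,-16,0,0.11,-1, -28,-13,0,0.11,-1, -29,-10,0,0.11,-1, -30,-6,0,0.11,-1, -30,-3,0,0.11,-1, -30,0,0,0.11,-1, -30,4,0,0.11,-1, -30,7,0,0.11,-1, -29,10,0,0.11,-1]' 20; python3 plan.py 0.4167 -0.2256 0.26 0.086 12
```

```text
time: 1.1
position: [0.3073, 0.1114, 0.299]
tool_rot: [-3.137, 0.005, 1.342]
wrist_force: [0.4, 0.4, -0.3]
gripper_width: 0.0102
at [0.3073 0.1114 0.299 ] rot [-3.137  0.005  1.342] d [ 109.4 -337.   -39. ] twist 1.256
-25.3 15.3 3.3 0.105
-23.5 17.8 3.3 0.105
-21.5 20.2 3.3 0.105
-19.3 22.3 3.3 0.105
-16.9 24.2 3.3 0.105
-14.3 25.8 3.3 0.105
-11.5 27.2 3.3 0.105
-8.6 28.2 3.3 0.105
-5.6 29.0 3.3 0.105
-2.5 29.4 3.3 0.105
0.6 29.5 3.3 0.105
3.6 29.3 3.3 0.105
```

```bash
python3 -m handwheel '[-25,15,3,0.105,-1, -24,18,3,0.105,-1, -22,20,3,0.105,-1, -19,22,3,0.105,-1, -17,24,3,0.105,-1, -14,26,3,0.105,-1, -12,27,3,0.105,-1, -9,28,3,0.105,-1, -6,29,3,0.105,-1, -2,29,3,0.105,-1, 1,29,3,0.105,-1, 4,29,3,0.105,-1]'; python3 plan.py 0.4167 -0.2256 0.23 0.086 2
python3 - <<'E'
from rig import robot
import cv2,numpy as np
for n in("side","wrist"):
    ci=robot.camera_info(n);im,d=robot.camera(n); cv2.imwrite(f"pics/{n}1.png",im[:,:,::-1]); np.savez(f"pics/{n}1.npz",im=im,d=d,**{k:np.array(v) for k,v in ci.items()})
print(ci["extrinsics"].round(3) if hasattr(ci["extrinsics"],"round") else ci["extrinsics"])
E
```

```text
time: 2.1
position: [0.4035, -0.2467, 0.2612]
tool_rot: [3.14, 0.005, 0.012]
wrist_force: [0.0, 0.2, -0.5]
gripper_width: 0.0005
at [ 0.4035 -0.2467  0.2612] rot [3.14  0.005 0.012] d [ 13.2  21.1 -31.2] twist -0.074
6.8 -10.5 15.5 -0.037
7.2 -10.3 15.5 -0.037
[[ 0.002 -0.96  -0.281  0.475]
 [-1.    -0.001 -0.003 -0.251]
 [ 0.003  0.281 -0.96   0.343]
 [ 0.     0.     0.     1.   ]]
```

View pics/wrist1.png

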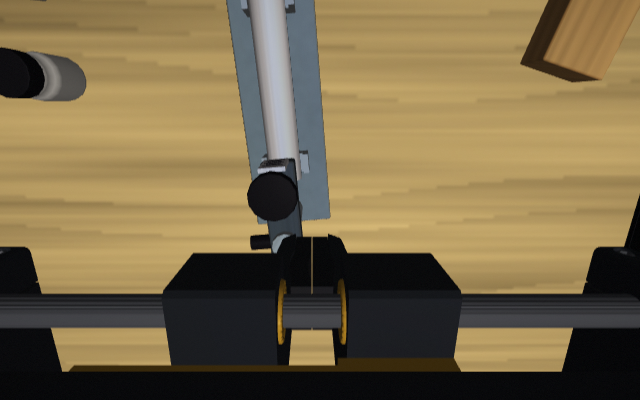

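View pics/side1.png

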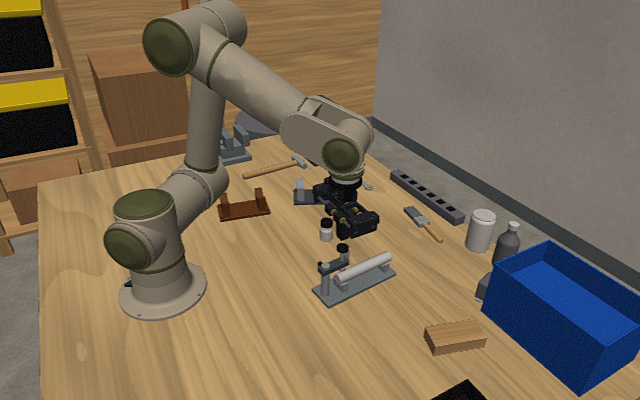

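The wrist view shows the black button at (273,196), the bar running up from (285,150) to (262,10), and the closed fingertips at about (312,240). I'll measure the button and the bar's axis from this view.

Run:
```python
from h import *
z=load("wrist1");P=cloud(z);im=z["im"]
E=z["extrinsics"]
def ray(u,v,h):
    d=E[:3,:3]@np.array([(u-z["cx"])/z["fx"],(v-z["cy"])/z["fy"],1]);o=E[:3,3];return o+d*(h-o[2])/d[2]
g=im.max(2)
m=np.zeros(g.shape,np.uint8);m[165:230,240:300]=(g[165:230,240:300]<45)*255
m=cv2.morphologyEx(m,cv2.MORPH_OPEN,np.ones((9,9)))
c=max(cv2.findContours(m,0,1)[0],key=cv2.contourArea)
(u,v),r=cv2.minEnclosingCircle(c);print("button",u,v,r,ray(u,v,.15),"depth",P[int(v),int(u)])
q=P[165:230,240:300].reshape(-1,3);q=q[(q[:,2]>.142)&(q[:,2]<.158)];print("depth circ",len(q),cv2.minEnclosingCircle((q[:,:2]*1000).astype(np.float32)),q.mean(0))
Q=P[:230,220:340].reshape(-1,3);b=Q[(Q[:,2]>.04)&(Q[:,2]<.066)&(Q[:,0]>.46)]
L=[]
for x in np.arange(.46,.60,.01):
    q=b[abs(b[:,0]-x)<.005]
    if len(q)>20:
        # top ridge: quadratic fit of z(y)
        k=np.polyfit(q[:,1]-q[:,1].mean(),q[:,2],2);L.append((x,(q[:,1].min()+q[:,1].max())/2,np.ptp(q[:,1]),q[:,1].mean()-k[1]/2/k[0],np.percentile(q[:,2],97)))
L=np.array(L);print(L.round(4));
for j in(1,3):
    k=np.polyfit(L[:,0],L[:,j],1);print(k,np.arctan(k[0]),np.polyval(k,.49))
```

```text
button 272.77777099609375 195.40740966796875 25.639928817749023 [ 0.4198547  -0.22707193  0.15      ] depth [ 0.42034305 -0.22669237  0.15078516]
depth circ 1983 ((418.60101318359375, -226.55287170410156), 15.861979484558105) [ 0.41948846 -0.22682383  0.150949  ]
[[ 0.46   -0.2222  0.0292 -0.2223  0.0619]
 [ 0.47   -0.2218  0.0297 -0.2216  0.0619]
 [ 0.48   -0.221   0.0299 -0.2206  0.0616]
 [ 0.49   -0.2199  0.0294 -0.2198  0.0618]
 [ 0.5    -0.2191  0.0295 -0.2189  0.0618]
 [ 0.51   -0.2184  0.0295 -0.218   0.0617]
 [ 0.52   -0.2173  0.0297 -0.2171  0.0618]
 [ 0.53   -0.2164  0.03   -0.2162  0.0617]
 [ 0.54   -0.2156  0.0294 -0.2154  0.0617]
 [ 0.55   -0.2141  0.0435 -0.2146  0.0615]
 [ 0.56   -0.2142  0.0433 -0.2147  0.0446]]
[ 0.08701515 -0.2625611 ] 0.08679653013303969 -0.21992367255574458
[ 0.08247102 -0.2601693 ] 0.08228480232718378 -0.2197585000249016
```

```bash
python3 plan.py 0.419 -0.2262 0.225 0.084 2 | tail -2;  python3 -m handwheel '[8,-10,15,-0.035,-1, 8,-10,15,-0.035,-1, 0,0,0,0,-1]';python3 plan.py 0.419 -0.2262 0.225 0.084 1
```

```text
7.9 -11.0 17.7 -0.037
8.3 -10.7 17.7 -0.037
time: 2.45
position: [0.4189, -0.2279, 0.229]
tool_rot: [3.141, 0.006, 0.083]
wrist_force: [-0.6, 0.3, -0.7]
gripper_width: 0.0008
at [ 0.4189 -0.2279  0.229 ] rot [3.141 0.006 0.083] d [ 0.1  1.7 -4. ] twist -0.001
0.3 -1.7 4.0 -0.001
```

```bash
python3 -m handwheel '[0,-2,8,0,-1, 0,0,5,0,-1, 0,0,3,0,-1]';python3 -m handwheel '[0,0,4,0,-1, 0,0,4,0,-1]'
```

```text
time: 2.7
position: [0.4184, -0.2253, 0.2132]
tool_rot: [3.14, 0.005, 0.084]
wrist_force: [1.8, -0.0, 1.6]
gripper_width: 0.0007
time: 2.87
position: [0.4183, -0.2255, 0.2057]
tool_rot: [3.139, 0.004, 0.083]
wrist_force: [-0.0, 1.7, 3.0]
gripper_width: 0.0005
```

```bash
python3 -m handwheel '[0,0,3,0,-1, 0,0,2,0,-1]';python3 -m handwheel '[0,0,2,0,-1]';python3 -m handwheel '[0,0,1,0,-1]'
```

```text
time: 3.03
position: [0.4183, -0.2255, 0.2005]
tool_rot: [3.139, 0.003, 0.082]
wrist_force: [-0.6, 3.0, 3.6]
gripper_width: 0.0003
time: 3.12
position: [0.4184, -0.2256, 0.1989]
tool_rot: [3.139, 0.003, 0.082]
wrist_force: [-4.5, 6.0, 28.8]
gripper_width: 0.0006
time: 3.2
position: [0.4184, -0.2256, 0.199]
tool_rot: [3.139, 0.003, 0.082]
wrist_force: [-5.6, 7.0, 21.4]
gripper_width: 0.0004
```

```bash
python3 -m handwheel '[0,0,0.6,0,-1, 0,0,0.6,0,-1, 0,0,0.6,0,-1, 0,0,0.6,0,-1, 0,0,0.6,0,-1, 0,0,0.6,0,-1, 0,0,0.6,0,-1]'
python3 - <<'E'
from rig import robot
import cv2
im,d=robot.camera("side");cv2.imwrite("pics/side2.png",cv2.resize(im[190:320,280:420],None,fx=4,fy=4)[:,:,::-1])
print(robot.observe()["wrist_force"])
E
```

```text
time: 3.78
position: [0.4182, -0.2254, 0.1992]
tool_rot: [3.138, 0.002, 0.082]
wrist_force: [-2.1, 3.7, 9.7]
gripper_width: 0.0004
[-2.22919275  3.93439907 10.19863067]
```

View pics/side2.png

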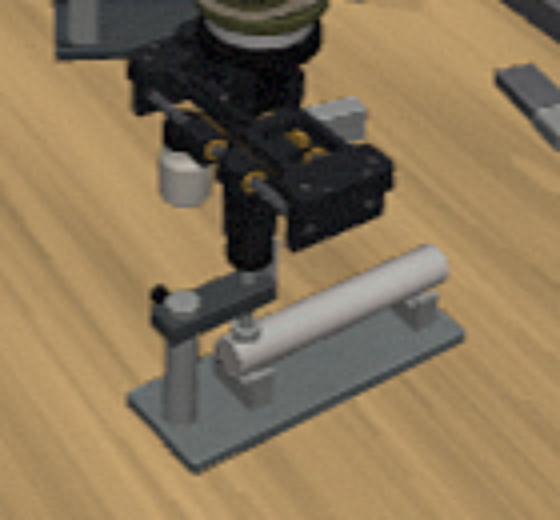

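The crop shows the foot disc resting on the bar's end at crop (247,332). It has been held for over 0.6 s at about 10 N. Next I'll let it spring back and open the fingers.

```bash
python3 -m handwheel '[0,0,-5,0,-1, 0,0,-10,0,-1, 0,0,-15,0,-1, 0,0,-15,0,-1, 0,0,-10,0,0.6, 0,0,0,0,0.6, 0,0,0,0,0.6]'
python3 - <<'E'
from rig import robot
import cv2,numpy as np
for n in("side","wrist"):
    ci=robot.camera_info(n);im,d=robot.camera(n); cv2.imwrite(f"pics/{n}3.png",im[:,:,::-1]); np.savez(f"pics/{n}3.npz",im=im,d=d,**{k:np.array(v) for k,v in ci.items()})
from h import *
z=load("wrist3");P=cloud(z);im=z["im"]
Q=P[:,150:450].reshape(-1,3);c=.0834;g=np.array([.419,-.2265])
X=(Q[:,0]-g[0])*np.cos(c)+(Q[:,1]-g[1])*np.sin(c)-.072;Y=-(Q[:,0]-g[0])*np.sin(c)+(Q[:,1]-g[1])*np.cos(c)
m=(Q[:,2]>.05)&(Q[:,2]<.064)&(abs(Y)<.01);print("bar end gauge x",np.percentile(X[m],[0,1,99,100]), "Y mid",[ (round(x,3),((lambda q:(q.min()+q.max())/2)(Y[(Q[:,2]>.048)&(Q[:,2]<.064)&(abs(Y)<.025)&(abs(X-x)<.005)])).round(4)) for x in (-.02,0,.02,.04)])
b=(Q[:,2]>.14)&(Q[:,2]<.16);print("button z",np.median(Q[b,2]),Q[b].mean(0))
E
```

```text
time: 4.42
position: [0.4179, -0.2263, 0.2589]
tool_rot: [3.134, 0.002, 0.082]
wrist_force: [0.3, -0.8, 0.5]
gripper_width: 0.0184
bar end gauge x [-0.06576324 -0.06376326  0.07441806  0.07637659] Y mid [(-0.02, np.float64(0.0009)), (0, np.float64(0.0004)), (0.02, np.float64(0.0008)), (0.04, np.float64(0.0007))]
button z 0.15113309976894512 [ 0.41970496 -0.22620633  0.15085989]
```

View pics/wrist3.png

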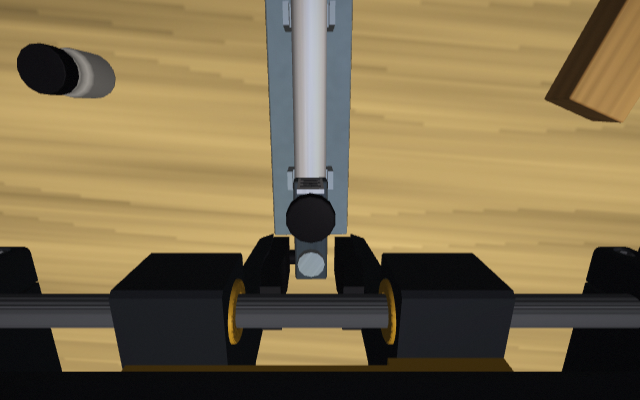

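View pics/side3.png

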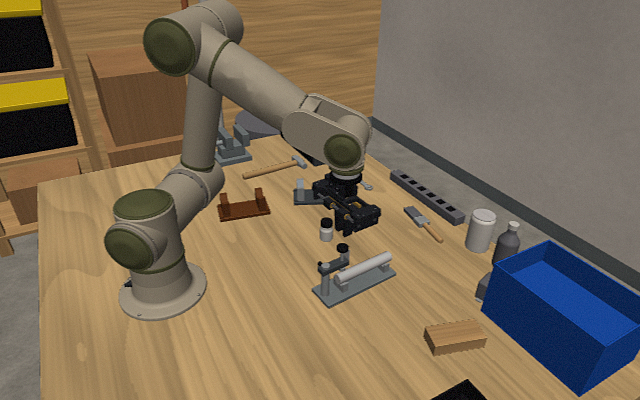

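The button's top is back at 151 mm, so the foot is up; in the wrist view the button is at (311,217). I'll move over the bar's middle.

```bash
python3 -m handwheel '[25,-1,0,0,0.8, 25,0,0,0,0.8, 22,0,0,0,0.8, 0,0,0,0,0.8]'
python3 - <<'E'
from rig import robot
import cv2,numpy as np
ci=robot.camera_info("wrist");im,d=robot.camera("wrist"); cv2.imwrite("pics/wrist4.png",im[:,:,::-1]); np.savez("pics/wrist4.npz",im=im,d=d,**{k:np.array(v) for k,v in ci.items()})
from h import *
z=load("wrist4");P=cloud(z);im=z["im"]
Q=P[:,150:450].reshape(-1,3);c=.0834;g=np.array([.419,-.2265])
X=(Q[:,0]-g[0])*np.cos(c)+(Q[:,1]-g[1])*np.sin(c)-.072;Y=-(Q[:,0]-g[0])*np.sin(c)+(Q[:,1]-g[1])*np.cos(c)
m=(Q[:,2]>.05)&(Q[:,2]<.064)&(abs(Y)<.01);print("bar end gauge x",np.percentile(X[m],[0,1,99,100]), "Y mid",[ (round(x,3),((lambda q:(q.min()+q.max())/2)(Y[(Q[:,2]>.048)&(Q[:,2]<.064)&(abs(Y)<.025)&(abs(X-x)<.005)])).round(4)) for x in (0,.02,.04,.06,.08)])
m=(Q[:,2]>.008)&(Q[:,2]<.016)&(abs(Y)<.05);print("plate x max",np.percentile(X[m],[99,100]),np.percentile(Y[m],[1,99]))
E
python3 plan.py 0.4908 -0.2198 0.10 0.084 6
```

```text
time: 4.85
position: [0.491, -0.219, 0.2555]
tool_rot: [3.138, 0.006, 0.079]
wrist_force: [-0.6, -0.2, -0.1]
gripper_width: 0.0531
bar end gauge x [-0.07698994 -0.07157048  0.09360456  0.09471228] Y mid [(0, np.float64(0.0006)), (0.02, np.float64(0.0005)), (0.04, np.float64(0.001)), (0.06, np.float64(0.0012)), (0.08, np.float64(0.0012))]
plate x max [0.09211807 0.09399305] [-0.03887774  0.04002599]
at [ 0.4896 -0.219   0.2552] rot [3.138 0.007 0.08 ] d [   1.2   -0.8 -155.2] twist -0.004
0.4 0.1 25.9 -0.001
0.4 0.1 25.9 -0.001
0.4 0.1 25.9 -0.001
0.4 0.1 25.9 -0.001
0.4 0.1 25.9 -0.001
0.4 0.1 25.9 -0.001
```

View pics/wrist4.png

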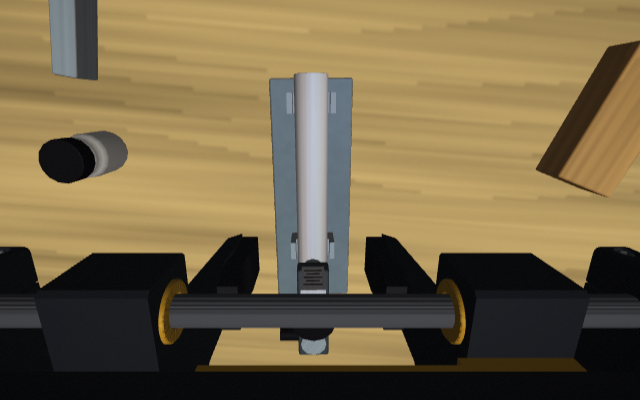

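The wrist view shows the bar's free end at (311,73), just past the plate edge. That puts the bar's centre at about gauge x = +5 mm, so I'll descend and grip there.

```bash
python3 -m handwheel '[5,0,20,0,0.8, 1,0,25,0,0.8, 0,0,25,0,0.8, 0,0,25,0,0.8, 0,0,20,0,0.8, 0,0,15,0,0.8,0,0,0,0,0.8]';python3 plan.py 0.4957 -0.2193 0.09 0.084 2
```

```text
time: 5.48
position: [0.4888, -0.2191, 0.118]
tool_rot: [3.14, 0.012, 0.079]
wrist_force: [-0.9, -0.1, 0.2]
gripper_width: 0.0789
at [ 0.4888 -0.2191  0.118 ] rot [3.14  0.012 0.079] d [  6.9  -0.2 -28. ] twist -0.005
3.6 0.3 13.9 -0.002
3.6 0.4 13.9 -0.002
```

```bash
python3 -m handwheel '[4,0,14,0,0.8, 4,0,12,0,0.8,0,0,0,0,0.8]';python3 plan.py 0.4957 -0.2193 0.09 0.084 1
```

```text
time: 5.73
position: [0.4951, -0.219, 0.0918]
tool_rot: [3.141, 0.013, 0.078]
wrist_force: [-0.1, 0.5, -0.7]
gripper_width: 0.0792
at [ 0.4951 -0.219   0.0918] rot [3.141 0.013 0.078] d [ 0.6 -0.3 -1.8] twist -0.006
0.6 0.3 1.8 -0.006
```

```bash
python3 -m handwheel '[1,0,2,-0.006,0.8, 0,0,0,0,-1, 0,0,0,0,-1, 0,0,0,0,-1, 0,0,0,0,-1, 0,0,0,0,-1, 0,0,0,0,-1, 0,0,0,0,-1]' 40
```

```text
time: 6.4
position: [0.4967, -0.2199, 0.0935]
tool_rot: [3.138, 0.01, 0.085]
wrist_force: [1.3, -0.1, 0.3]
gripper_width: 0.0351
```

```bash
python3 -m handwheel '[0,0,2,0,-1, 0,0,1,0,-1, 0,0,0,0,-1, 0,0,0,0,-1]' 40; python3 plan.py 0.4957 -0.2193 0.09 0.084 1|head -1
```

```text
time: 6.73
position: [0.4968, -0.2198, 0.0925]
tool_rot: [3.137, 0.009, 0.085]
wrist_force: [1.1, -1.4, -1.3]
gripper_width: 0.0288
at [ 0.4968 -0.2198  0.0925] rot [3.137 0.009 0.085] d [-1.1  0.5 -2.5] twist 0.001
```

```bash
python3 -m handwheel '[0,0,-3,0,-1, 0,0,-3,0,-1]'; python3 -m handwheel '[10,0,0,0,-1, 15,0,0,0,-1, 15,0,0,0,-1, 15,0,0,0,-1]'; python3 plan.py 0.55 -0.2193 0.09 0.084 1|head -1
python3 - <<'E'
from rig import robot
import cv2
im,d=robot.camera("side");cv2.imwrite("pics/side5.png",cv2.resize(im[180:320,270:430],None,fx=4,fy=4)[:,:,::-1])
E
```

```text
time: 6.9
position: [0.4963, -0.2194, 0.0975]
tool_rot: [3.139, 0.011, 0.085]
wrist_force: [-0.2, -0.1, -3.4]
gripper_width: 0.0289
time: 7.23
position: [0.5475, -0.2148, 0.0964]
tool_rot: [-3.14, 0.026, 0.085]
wrist_force: [-104.9, -22.0, 55.4]
gripper_width: 0.0288
at [ 0.5475 -0.2148  0.0964] rot [-3.14   0.026  0.085] d [ 2.5 -4.5 -6.4] twist 0.001
```

View pics/side5.png

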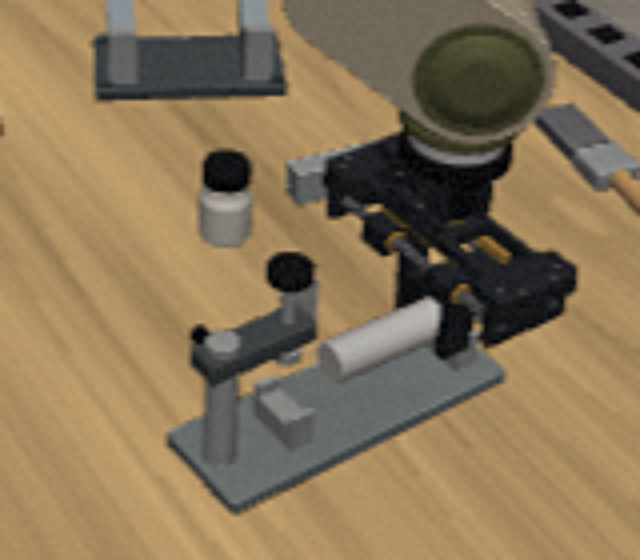

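The wrist force of 105 N comes from the fingers running into the +x anvil: at 51 mm of draw the finger's edge reaches gauge x ≈ 64 mm. In the crop the bar's rear end, at (335,360), has cleared the foot at (290,355). I'll back off a little and lift straight up.

```bash
python3 -m handwheel '[-5,0,0,0,-1]'; python3 -m handwheel '[-3,0,-2,0,-1, 0,0,-10,0,-1]'; python3 -m handwheel '[0,0,-15,0,-1, 0,0,-20,0,-1]'
python3 - <<'E'
from rig import robot
import cv2
im,d=robot.camera("side");cv2.imwrite("pics/side6.png",cv2.resize(im[180:320,270:430],None,fx=4,fy=4)[:,:,::-1])
E
```

```text
time: 7.37
position: [0.5416, -0.2156, 0.0965]
tool_rot: [-3.139, 0.035, 0.087]
wrist_force: [0.2, 0.4, -2.4]
gripper_width: 0.0289
time: 7.53
position: [0.5373, -0.2154, 0.1069]
tool_rot: [-3.135, 0.04, 0.087]
wrist_force: [-0.3, -1.3, -3.0]
gripper_width: 0.0289
time: 7.7
position: [0.5382, -0.2149, 0.1419]
tool_rot: [-3.132, 0.042, 0.086]
wrist_force: [-0.7, 0.6, -3.4]
gripper_width: 0.0289
```

View pics/side6.png

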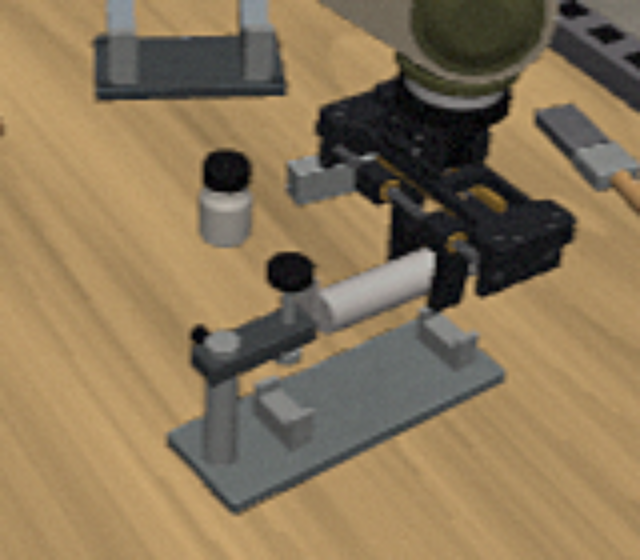

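```bash
python3 -m handwheel '[0,0,-25,0,-1, 0,0,-25,0,-1, 0,0,-10,0,-1]'; python3 plan.py 0.57 0.205 0.21 -0.435 16
```

```text
time: 8.0
position: [0.5422, -0.2154, 0.209]
tool_rot: [-3.137, 0.035, 0.086]
wrist_force: [-0.1, 0.4, -2.8]
gripper_width: 0.0284
at [ 0.5422 -0.2154  0.209 ] rot [-3.137  0.035  0.086] d [ 27.8 420.4   1. ] twist 0.521
4.0 -26.0 -0.1 0.033
3.1 -26.1 -0.1 0.033
2.3 -26.2 -0.1 0.033
1.4 -26.3 -0.1 0.033
0.6 -26.3 -0.1 0.033
-0.3 -26.3 -0.1 0.033
-1.1 -26.3 -0.1 0.033
-2.0 -26.3 -0.1 0.033
-2.9 -26.2 -0.1 0.033
-3.7 -26.1 -0.1 0.033
-4.6 -25.9 -0.1 0.033
-5.4 -25.8 -0.1 0.033
-6.2 -25.6 -0.1 0.033
-7.1 -25.4 -0.1 0.033
-7.9 -25.1 -0.1 0.033
-8.7 -24.9 -0.1 0.033
```

```bash
python3 -m handwheel '[4,-26,0,0.033,-1, 3,-26,0,0.033,-1, 2,-26,0,0.033,-1, 1,-26,0,0.033,-1, 1,-26,0,0.033,-1, 0,-26,0,0.033,-1, -1,-26,0,0.033,-1, -2,-26,0,0.033,-1, -3,-26,0,0.033,-1, -4,-26,0,0.033,-1, -5,-26,0,0.033,-1, -5,-26,0,0.033,-1]'; python3 plan.py 0.57 0.205 0.21 -0.435 6
python3 - <<'E'
from rig import robot
import cv2,numpy as np
for n in("wrist","side"):
    ci=robot.camera_info(n);im,d=robot.camera(n); cv2.imwrite(f"pics/{n}7.png",im[:,:,::-1]); np.savez(f"pics/{n}7.npz",im=im,d=d,**{k:np.array(v) for k,v in ci.items()})
E
```

```text
time: 9.0
position: [0.5677, 0.1076, 0.2068]
tool_rot: [3.132, 0.024, -0.337]
wrist_force: [0.1, 0.3, -3.5]
gripper_width: 0.0285
at [0.5677 0.1076 0.2068] rot [ 3.132  0.024 -0.337] d [ 2.3 97.4  3.2] twist 0.098
-5.0 -15.4 -0.6 0.016
-5.3 -15.4 -0.6 0.016
-5.5 -15.3 -0.6 0.016
-5.8 -15.2 -0.6 0.016
-6.0 -15.1 -0.6 0.016
-6.3 -15.0 -0.6 0.016
```

View pics/wrist7.png

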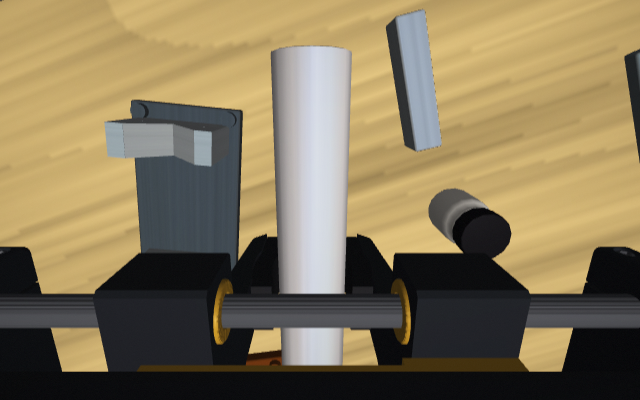

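View pics/side7.png

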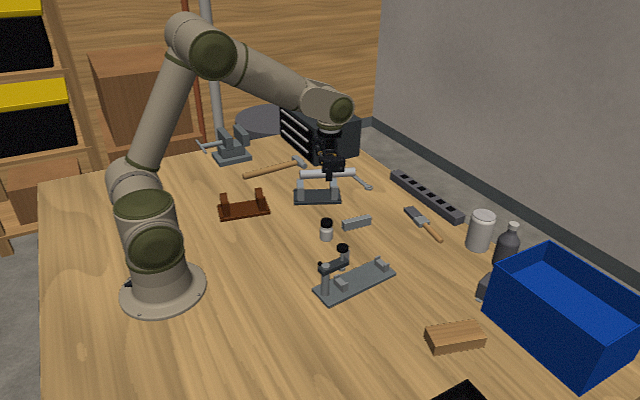

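The wrist view shows the held bar with its far end at (311,48), and the V-block's far cheek at (160,140) on its plate. I'll measure both.

```bash
cat > meas.py <<'E'
import sys
from h import *
from scipy.spatial.transform import Rotation as R
def bar_tool(z,pos,rot,span=(-.04,.1)):
    P=cloud(z).reshape(-1,3);r=R.from_euler("xyz",rot)
    T=r.inv().apply(P-pos)
    m=(abs(T[:,1])<.025)&(T[:,2]>.02)&(T[:,2]<.06)&(T[:,0]>.03)&(T[:,0]<.15)
    T=T[m];print("bar far end tool x",np.percentile(T[:,0],[99,99.9]).round(4))
    for x in np.arange(.035,.09,.01):
        q=T[abs(T[:,0]-x)<.004]
        if len(q)>30: print(round(x,3),"ymid",((q[:,1].min()+q[:,1].max())/2).round(4),"w",np.ptp(q[:,1]).round(4),"ztop",np.percentile(q[:,2],3).round(4))
def vb(z,c=(.584,.2175),excl=None):
    P=cloud(z).reshape(-1,3);m=np.hypot(P[:,0]-c[0],P[:,1]-c[1])<.12
    P=P[m];
    for lo,hi,t in((.055,.068,"cheek top"),(.007,.016,"plate")):
        q=P[(P[:,2]>lo)&(P[:,2]<hi)];
        if len(q)>20: print(t,len(q),[np.round(x,1) for x in cv2.minAreaRect((q[:,:2]*1000).astype(np.float32))],np.median(q[:,2]).round(4))
E
python3 - <<'E'
from meas import *
from rig import robot
s=robot.observe();z=load("wrist7");bar_tool(z,np.array(s["position"]),s["tool_rot"]);vb(z)
print(s["position"],s["tool_rot"])
E
```

```text
bar far end tool x [0.0894 0.0899]
0.035 ymid 0.0022 w 0.0292 ztop 0.0304
0.045 ymid 0.0021 w 0.0292 ztop 0.0303
0.055 ymid 0.0021 w 0.0291 ztop 0.0303
0.065 ymid 0.0022 w 0.0292 ztop 0.0302
0.075 ymid 0.0022 w 0.0293 ztop 0.03
0.085 ymid 0.0023 w 0.0294 ztop 0.0299
cheek top 2395 [array([640.6, 192.5]), array([73.5, 24.6]), np.float64(65.2)] 0.0634
plate 11360 [array([595.8, 212.8]), array([ 90.2, 148.5]), np.float64(65.1)] 0.0133
[0.5676159  0.10953651 0.20664648] [ 3.1332123   0.02387135 -0.33208281]
```

Bar: centred lengthwise in the grip and 2.2 mm towards tool +y. V-block: centre (0.586, 0.2175), yaw -0.434. Next I'll move above the seat.

```bash
cat > seat.py <<'E'
import sys,numpy as np
from scipy.spatial.transform import Rotation as R
from rig import robot
h,n=float(sys.argv[1]),int(sys.argv[2])  # bar axis height, rows
off=np.array([0,float(sys.argv[3]) if len(sys.argv)>3 else .0022,.045])
s=robot.observe();e=np.array(s["tool_rot"]);p=np.array(s["position"]);r0=R.from_euler("xyz",e)
tw=e[2]+.434; r1=r0*R.from_euler("z",tw)
d=np.array([.586,.2175,h])-r1.apply(off)-p
print("pos",p.round(4),"rot",e.round(3),"d mm",(d*1000).round(1),"bar axis dir z",r0.as_matrix()[2,0].round(3),"F",np.round(s["wrist_force"],1),"w",s["gripper_width"])
r=r0
for i in range(n):
    print(*(r.inv().apply(d/n)*1000).round(1),round(tw/n,3)); r=r*R.from_euler("z",tw/n)
E
python3 seat.py .14 6
```

```text
pos [0.5676 0.1095 0.2066] rot [ 3.133  0.024 -0.332] d mm [ 20.4 110.  -21.7] bar axis dir z -0.024 F [ 0.1  0.1 -3.6] w 0.028853793870425696
-2.7 -18.5 3.5 0.017
-3.0 -18.4 3.5 0.017
-3.3 -18.4 3.5 0.017
-3.6 -18.3 3.5 0.017
-3.9 -18.2 3.5 0.017
-4.2 -18.2 3.5 0.017
```

```bash
python3 -m handwheel '[-3,-19,3,0.017,-1, -3,-19,3,0.017,-1, -3,-18,3,0.017,-1, -4,-18,3,0.017,-1, -4,-18,3,0.017,-1, -4,-18,3,0.017,-1, 0,0,0,0,-1]'; python3 seat.py .14 1
python3 - <<'E'
from rig import robot
import cv2,numpy as np
s=robot.observe()
for n in("wrist",):
    ci=robot.camera_info(n);im,d=robot.camera(n); cv2.imwrite(f"pics/{n}8.png",im[:,:,::-1]); np.savez(f"pics/{n}8.npz",im=im,d=d,**{k:np.array(v) for k,v in ci.items()})
from meas import *
z=load("wrist8");bar_tool(z,np.array(s["position"]),s["tool_rot"]);vb(z)
P=cloud(z).reshape(-1,3);q=P[(P[:,2]>.055)&(P[:,2]<.068)&(np.hypot(P[:,0]-.586,P[:,1]-.2175)<.12)]
a=np.array([np.cos(.434),-np.sin(.434)]);nn=np.array([np.sin(.434),np.cos(.434)])
for t in(a,nn): print(np.percentile((q[:,:2]-[.586,.2175])@t,[0,1,50,99,100]).round(4))
E
```

```text
time: 9.68
position: [0.5889, 0.2214, 0.184]
tool_rot: [3.13, 0.023, -0.438]
wrist_force: [-0.1, 1.0, -2.8]
gripper_width: 0.0289
pos [0.5889 0.2214 0.184 ] rot [ 3.13   0.023 -0.438] d mm [-0.8 -1.8  1. ] bar axis dir z -0.023 F [-0.1  1.  -2.8] w 0.028873785367592386
0.0 2.0 -0.9 -0.004
bar far end tool x [0.0887 0.0893]
0.035 ymid 0.0003 w 0.0292 ztop 0.0306
0.045 ymid 0.0002 w 0.0292 ztop 0.0306
0.055 ymid 0.0003 w 0.0293 ztop 0.0304
0.065 ymid 0.0002 w 0.0291 ztop 0.0303
0.075 ymid 0.0001 w 0.0292 ztop 0.0302
0.085 ymid 0.0001 w 0.0293 ztop 0.0302
cheek top 1663 [array([640.7, 192.3]), array([72.4, 23.9]), np.float64(65.0)] 0.0641
plate 3956 [array([606.2, 208.3]), array([ 90.2, 125.9]), np.float64(65.2)] 0.0132
[0.0482 0.0484 0.0605 0.0721 0.0721]
[-0.036  -0.0355 -0.0234  0.036   0.0363]
```

View pics/wrist8.png

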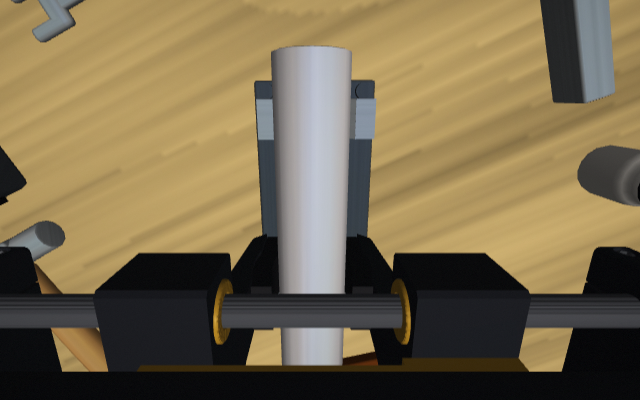

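The wrist view shows the bar lying straight over the V, with cheek tops visible on both sides at (264,118) and (364,118). Taken while stationary, the grip offset is only 0.2 mm, and the V-block's centre is confirmed. Now I'll lower the bar.

```bash
python3 seat.py .068 4 .0002; python3 -m handwheel '[0,0,20,-0.004,-1, 0,0,20,0,-1, 0,0,18,0,-1, 0,0,10,0,-1, 0,0,0,0,-1]'; python3 seat.py .063 1 .0002
```

```text
pos [0.5888 0.22   0.1841] rot [ 3.129  0.023 -0.438] d mm [ -1.6  -2.2 -71.2] bar axis dir z -0.023 F [ 0.2 -0.7 -3.7] w 0.028690459579727316
0.3 0.5 17.8 -0.001
0.3 0.5 17.8 -0.001
0.3 0.5 17.8 -0.001
0.3 0.5 17.8 -0.001
time: 10.15
position: [0.5881, 0.2148, 0.1143]
tool_rot: [3.13, 0.02, -0.433]
wrist_force: [-0.6, 0.2, -3.0]
gripper_width: 0.0289
pos [0.5881 0.2148 0.1143] rot [ 3.13   0.02  -0.433] d mm [-1.   3.  -6.3] bar axis dir z -0.02 F [-0.6  0.2 -3. ] w 0.028891122600927008
-2.1 -2.4 6.3 0.001
```

```bash
python3 -m handwheel '[-2,-3,0,0,-1, 0,0,0,0,-1]'; python3 seat.py .061 1 .0002
```

```text
time: 10.32
position: [0.588, 0.2172, 0.115]
tool_rot: [3.13, 0.02, -0.435]
wrist_force: [0.3, -0.4, -2.1]
gripper_width: 0.029
pos [0.588  0.2172 0.115 ] rot [ 3.13   0.02  -0.435] d mm [-0.9  0.5 -9. ] bar axis dir z -0.02 F [ 0.3 -0.4 -2.1] w 0.02895464011143045
-0.9 -0.2 9.1 -0.001
```

```bash
python3 -m handwheel '[-1,0,5,0,-1, 0,0,3,0,-1]'; python3 seat.py .061 1 .0002;  python3 -m handwheel '[0,0,2,0,-1, 0,0,1,0,-1]'; python3 seat.py .061 1 .0002
```

```text
time: 10.48
position: [0.5878, 0.2176, 0.1091]
tool_rot: [3.133, 0.016, -0.434]
wrist_force: [-0.1, -0.6, -3.3]
gripper_width: 0.0285
pos [0.5878 0.2176 0.1091] rot [ 3.133  0.016 -0.434] d mm [-0.9  0.1 -3.1] bar axis dir z -0.016 F [-0.1 -0.6 -3.3] w 0.028529623579189388
-0.8 0.3 3.1 -0.0
time: 10.65
position: [0.588, 0.2176, 0.1075]
tool_rot: [3.133, 0.015, -0.434]
wrist_force: [-6.7, -2.1, 8.8]
gripper_width: 0.0289
pos [0.588  0.2176 0.1075] rot [ 3.133  0.015 -0.434] d mm [-1.2  0.1 -1.5] bar axis dir z -0.015 F [-6.7 -2.1  8.8] w 0.028914278156089154
-1.1 0.4 1.5 -0.0
```

Contact made. Now I'll slacken the grip so the bar settles, then open wider.

```bash
python3 -m handwheel '[0,0,0,0,-0.2, 0,0,0,0,-0.2, 0,0,0,0,-0.2, 0,0,0,0,0, 0,0,0,0,0]'; python3 -m handwheel '[0,0,0,0,0.3, 0,0,0,0,0.3, 0,0,0,0,0.3]'; python3 seat.py .061 1 .0002
```

```text
time: 11.07
position: [0.5892, 0.218, 0.1099]
tool_rot: [3.136, 0.01, -0.434]
wrist_force: [-0.6, -0.8, -1.7]
gripper_width: 0.0436
time: 11.32
position: [0.5894, 0.218, 0.11]
tool_rot: [3.136, 0.01, -0.434]
wrist_force: [0.1, 0.9, -0.6]
gripper_width: 0.0568
pos [0.5894 0.218  0.11  ] rot [ 3.136  0.01  -0.434] d mm [-2.8 -0.3 -4. ] bar axis dir z -0.01 F [ 0.1  0.9 -0.6] w 0.0568042999305798
-2.4 1.5 4.0 0.0
```

```bash
python3 -m handwheel '[0,0,-5,0,0.3, 0,0,-15,0,0.3, 0,0,-20,0,0.3, 0,0,-20,0,0.3, 0,0,0,0,-1, 0,0,0,0,-1, 0,0,0,0,-1, 0,0,0,0,-1, 0,0,0,0,-1, 0,0,0,0,-1, 0,0,0,0,-1, 0,0,0,0,-1]' 20; python3 -m handwheel '[0,0,0,0,-1, 0,0,0,0,-1, 0,0,0,0,-1]'
cat > snap.py <<'E'
import sys
from rig import robot
import cv2,numpy as np
t=sys.argv[1]
for n in sys.argv[2:]:
    ci=robot.camera_info(n);im,d=robot.camera(n); cv2.imwrite(f"pics/{n}{t}.png",im[:,:,::-1]); np.savez(f"pics/{n}{t}.npz",im=im,d=d,**{k:np.array(v) for k,v in ci.items()})
E
python3 snap.py 9 wrist side
cat > bar.py <<'E'
import sys
from meas import *
z=load(sys.argv[1]);P=cloud(z).reshape(-1,3)
a=np.array([np.cos(.434),-np.sin(.434)]);nn=np.array([np.sin(.434),np.cos(.434)])
A=(P[:,:2]-[.586,.2175])@a;N=(P[:,:2]-[.586,.2175])@nn
m=(abs(N)<.0175)&(abs(A)<.11)&(P[:,2]>.064)&(P[:,2]<.085)
print("A range",np.percentile(A[m],[0,.5,99.5,100]).round(4))
for x in np.arange(-.08,.09,.02):
    q=m&(abs(A-x)<.006)
    if q.sum()>15: print(x.round(2),q.sum(),"N",((N[q].min()+N[q].max())/2).round(4),"w",np.ptp(N[q]).round(4),"ztop",np.percentile(P[q,2],95).round(4))
E
python3 bar.py wrist9; python3 bar.py side9; python3 seat.py .061 1 0
```

```text
time: 12.32
position: [0.5885, 0.2177, 0.1682]
tool_rot: [3.132, 0.016, -0.434]
wrist_force: [0.0, 0.2, 0.1]
gripper_width: 0.0062
time: 12.57
position: [0.5884, 0.2177, 0.1676]
tool_rot: [3.131, 0.017, -0.434]
wrist_force: [-0.1, -0.9, -0.8]
gripper_width: 0.0007
A range [-0.0901 -0.0881  0.0899  0.0905]
-0.08 602 N -0.0002 w 0.0284 ztop 0.0763
0.0 721 N 0.0002 w 0.0285 ztop 0.0763
0.02 969 N 0.0002 w 0.0289 ztop 0.0764
0.04 1062 N 0.0001 w 0.0292 ztop 0.0764
0.06 1171 N 0.0002 w 0.0291 ztop 0.0764
0.08 1315 N 0.0002 w 0.0292 ztop 0.0765
A range [-0.0889 -0.0888  0.0899  0.0906]
-0.08 19 N -0.0069 w 0.0191 ztop 0.0754
-0.06 16 N -0.0082 w 0.0183 ztop 0.0733
-0.02 17 N -0.0096 w 0.0138 ztop 0.075
0.06 17 N -0.0052 w 0.0227 ztop 0.0733
pos [0.5884 0.2177 0.1677] rot [ 3.132  0.017 -0.434] d mm [ -1.5  -0.1 -61.7] bar axis dir z -0.017 F [ 0.1  0.  -0.1] w 0.0006623386681897237
-0.3 0.1 61.7 0.0
```

View pics/wrist9.png

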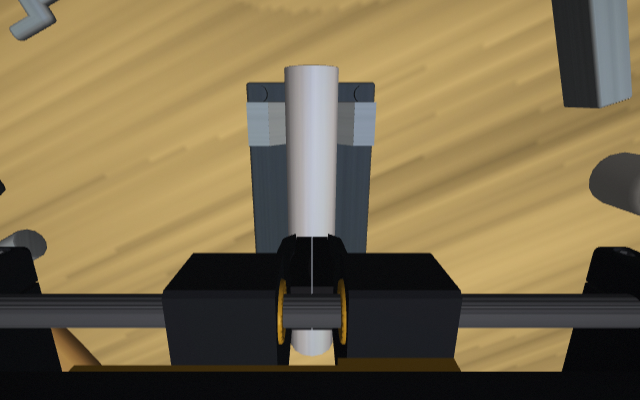

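View pics/side9.png

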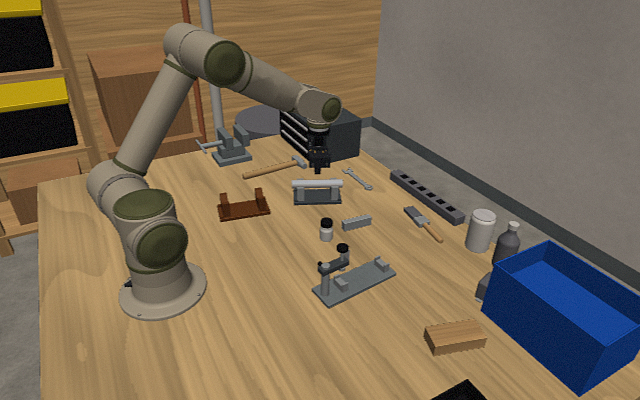

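The wrist view shows the bar seated between the sloping sides. It is level at 76 mm top, within 0.2 mm sideways, and its ends are at -90 and +90 mm. Now I'll press it with closed fingers.

```bash
python3 -m handwheel '[0,0,12,0,-1, 0,0,8,0,-1, 0,0,4,0,-1, 0,0,0,0,-1]'; python3 seat.py .061 1 0; python3 -m handwheel '[0,0,2,0,-1, 0,0,2,0,-1]'
```

```text
time: 13.0
position: [0.5877, 0.2176, 0.1408]
tool_rot: [3.131, 0.018, -0.434]
wrist_force: [-0.0, 0.4, 0.6]
gripper_width: 0.0006
pos [0.5877 0.2176 0.1408] rot [ 3.131  0.018 -0.434] d mm [ -0.8  -0.  -34.9] bar axis dir z -0.018 F [-0.   0.4  0.6] w 0.0005927457003973531
-0.1 -0.0 34.9 0.0
time: 13.17
position: [0.5879, 0.2177, 0.1389]
tool_rot: [3.132, 0.017, -0.434]
wrist_force: [-12.4, -2.9, 28.9]
gripper_width: 0.0003
```

```bash
python3 -m handwheel '[0,0,0.8,0,-1, 0,0,0.8,0,-1, 0,0,0.8,0,-1]';  python3 -m handwheel '[0,0,0.8,0,-1, 0,0,0.8,0,-1]'
```

```text
time: 13.42
position: [0.5881, 0.2178, 0.1392]
tool_rot: [3.133, 0.015, -0.433]
wrist_force: [-4.4, -0.4, 8.9]
gripper_width: 0.0004
time: 13.58
position: [0.5881, 0.2179, 0.1392]
tool_rot: [3.133, 0.014, -0.433]
wrist_force: [-3.9, -1.2, 9.3]
gripper_width: 0.0005
```

```bash
python3 -m handwheel '[-0.3,0.2,1.2,0,-1, -0.3,0.2,1.2,0,-1, -0.3,0.2,1.2,0,-1]';  python3 -m handwheel '[-0.3,0.2,1.2,0,-1, -0.3,0.2,1.2,0,-1]'
```

```text
time: 13.83
position: [0.5878, 0.2178, 0.1392]
tool_rot: [3.135, 0.011, -0.433]
wrist_force: [-3.4, -1.1, 10.6]
gripper_width: 0.0003
time: 14.0
position: [0.5876, 0.2178, 0.1392]
tool_rot: [3.136, 0.008, -0.432]
wrist_force: [-4.2, -0.9, 10.1]
gripper_width: 0.0005
```

```bash
python3 -m handwheel '[0,0.2,1.6,0,-1, 0,0.2,1.6,0,-1]';  python3 snap.py 10 wrist; python3 -c "
from rig import robot
print(robot.observe()['wrist_force'])"; python3 snap.py 10 side;python3 snap.py 10b wrist; python3 snap.py 10 top;python3 snap.py 10c wrist; python3 bar.py wrist10c;python3 seat.py .06 1
```

```text
time: 14.17
position: [0.5876, 0.2178, 0.1391]
tool_rot: [3.137, 0.007, -0.432]
wrist_force: [-7.0, -0.6, 15.7]
gripper_width: 0.0004
[-6.37482621 -0.60183198 14.16443047]
A range [-0.0773 -0.0707  0.0899  0.0907]
-0.06 748 N 0.0002 w 0.0249 ztop 0.0764
-0.04 40 N 0.0003 w 0.0146 ztop 0.0766
0.02 1301 N 0.0001 w 0.029 ztop 0.0763
0.04 1446 N 0.0001 w 0.0291 ztop 0.0763
0.06 1642 N 0.0002 w 0.029 ztop 0.0763
0.08 1834 N 0.0002 w 0.0291 ztop 0.0763
pos [0.5876 0.2178 0.1391] rot [ 3.137  0.007 -0.432] d mm [ -0.3   1.8 -34.1] bar axis dir z -0.007 F [-6.1 -0.7 14.7] w 0.0008118896855912889
-0.7 -1.6 34.1 0.002
```

View pics/side10.png

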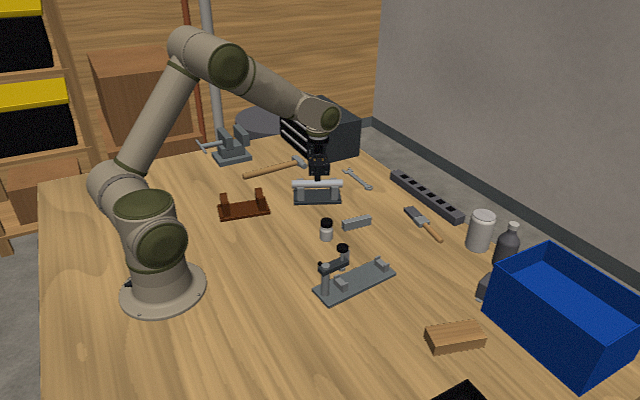

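View pics/wrist10c.png

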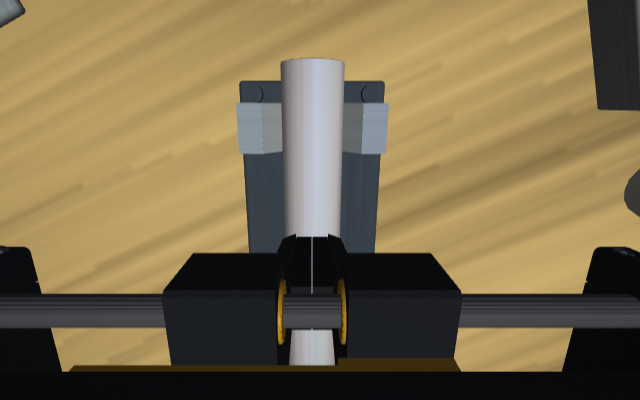

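The push holds at about 14 N. In the wrist view the bar is centred between the sloping sides, with its end at (312,60). One last check of the button height and the bystanders in the top view.

```bash
python3 - <<'E'
from h import *
def reg(P,u0,u1,v0,v1,h0,h1):
    Q=P[v0:v1,u0:u1].reshape(-1,3);Q=Q[(Q[:,2]>h0)&(Q[:,2]<h1)];return Q.mean(0).round(4) if len(Q) else None
A,B=cloud(load("top0")),cloud(load("top10"))
for t,a in dict(button=(365,425,155,255,.12,.16),jar=(315,345,180,210,.03,.08),par=(318,338,138,180,.02,.05),hammer=(165,205,135,230,.006,.05),offcut=(465,500,150,205,.02,.05)).items(): print(t,reg(A,*a),reg(B,*a))
E
python3 - <<'E'
from rig import robot
s=robot.observe();print(s["time"],s["wrist_force"]);print(robot.sign_off())
E
```

```text
button [ 0.4172 -0.2257  0.1477] [ 0.4172 -0.2257  0.1481]
jar [ 0.4933 -0.007   0.0621] [ 0.4931 -0.0069  0.061 ]
par [0.6141 0.0025 0.0304] [0.614  0.0025 0.0299]
hammer [0.5454 0.4713 0.0203] [0.5455 0.4711 0.0206]
offcut [ 0.5637 -0.5011  0.0331] [ 0.5636 -0.5014  0.0332]
14.4167 [-6.10538212 -0.73635474 14.71221471]
the job is handed in; nothing more can be done
None
```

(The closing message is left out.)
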